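Strap the tumbler down and click the marking carriage into its index notch

ROBOT

A 6-joint arm with a two-finger parallel gripper is mounted at the origin on the work surface. World frame = base frame: x ahead of the robot, y to its left, z up, the work surface at z = 0. Lengths are in mm, angles in degrees, forces in N, time in s.
With the tool pointing down it reaches from about 300 to 850 mm from the base axis. Payload 4.2 kg.
Tool frame: the origin (TCP) lies midway between the tips of the shut fingers; the grasp point (between the pads) lies 19 mm behind it; z points along the fingers, y is the line along which they close (so a half turn about z gives the same grasp; the last joint's range is limited). The gripper opens to 91 mm and grips with 3 to 60 N. Pads are 32 mm wide; open, the fingers measure 118 mm over their backs; the gripper's body (76 mm by 178 mm) begins 60 mm behind the grasp point.
Start: joints at [-70.531, 18.312, 89.639, -0, 72.044, -1.146], TCP at [202.454, -538.197, 213.976] pointing down, gripper open.
Joint ranges: [-177.97, 177.97], [-48.28, 115.42], [12.27, 149.76], [-77.06, 257.06], [2.81, 150.46], [-146.56, 146.56]. Speed limits (degrees/s): [147.25, 147.25, 180, 180, 180, 180].

INTERFACE

Orientations are given as [roll, pitch, yaw] about the fixed x, y, z axes, in that order (R = Rz(yaw) Ry(pitch) Rx(roll)).
In Python, from workcell import env gives the robot as it stands.
- The arm moves only by the shell command python3 drive.py 'ROWS' [OPENING] [FORCE]. ROWS is a JSON list of rows, 1 to 8 of them, each an object with the fields xyz (a list: dx, dy, dz in normalised numbers (1 is 750 mm)), turn_vec (a list: a rotation vector rx, ry, rz in normalised numbers (1 is 180 degrees)); a field left out counts as zero; each row shifts and turns the commanded pose from where the row before left it, along the tool's axes as they then stand; what a row does not reach is not made up. A row lasts 1/10 s, in which the tool goes at most 50 mm and 8.59 degrees, less where a joint would pass 70% of its speed; a pose out of reach is approached as far as the arm can. OPENING is the finger opening in mm, set as the command begins (- or left out keeps the last). The fingers move at their own pace and stop on an object; FORCE is the grip in N (left out, the last holds). Time passes only in rows, so rows that do not move let the fingers close. It prints the time, the measured TCP pose, the force, the opening and the grip force at its end. Input that does not fit is refused with a message, and nothing moves.
- env.state(): the state, without advancing time (a new reading comes with each control period).
- env.grab_frame(name): name is "scene" or "top" or "wrist"; returns the picture (420x560x3 uint8, blue, green, red); there is no depth.
- env.camera_model(name): a dict with "fx", "fy", "cx", "cy" (pixels), "T" (4x4, takes a point from camera to world coordinates). Camera axes: x right, y up, looking along -z (the intrinsics and any distortion apply to the point x, -y, -z); pixel columns grow to the right and rows downward; lengths in mm; the calibration is good to about 2 mm. A picture is of the moment at which its call begins: read the wrist's pose just before it. camera_model takes no time and is no camera call; for the wrist camera it gives the pose at the moment of the call.
- env.job_done(): hands the job in; it is judged then, once.
The state is a dict: "time_s": time; "qpos": joint angles; "qvel": joint speeds; "effort": joint torques, N m; "ee_pos": TCP position; "ee_rot": TCP orientation; "force": force on the tool from outside, world axes, zero at the start; "torque": the same for the moment, N m; "gripper_width": finger opening in mm; "gripper_force": force on a finger pad.
Only numpy, scipy, OpenCV 4.12 (cv2) and the standard library are available. Lean on these libraries where they do the work, as an engineer would, in place of code of your own. Each camera call takes 0.05 s, during which the arm holds its last target. There are 200 camera calls.

TASK

Get the glass-marking jig ready: first press the keeper strap down over the tumbler until its catch clicks and holds it shut, then grip the marking carriage by its black handle and slide it along the rail until its ball clicks into the notch of the index clip, without running on past the notch. Finish while still holding the handle, with the carriage sitting still in the notch; leave the tumbler lying in its cradle and the other things on the bench where they are.

Things in the scene. Friction and masses are not known exactly. Their poses are not given: they have to be found in the camera images.
- jig: Fixed aluminium jig plate 280 x 300 x 15 mm. Origin on the bench (z=0), 5 mm to +x of the plate's middle. x points from the rail side to the hinge side, y along the rail, z up. In its frame (mm): rail 18 wide, top 45 high, along y at x=-90; tumbler cradle at x=50, y=-75; latch post 18 x 12, 116 high, at x=0, y=-123.5 beside the strap; hinge posts 115 high at x=109, y=-115 and -75.
- strap (a joint): Keeper strap angle (rad): 0 = shut (level, a few mm above the glass), grows as it opens upward; starts 0.35 to 0.8, stays where left (friction 0.12 N m). At 0.12 it meets the catch's spring ball: about 8 N pressed down at the tip takes it past; below about 0.05 it snaps to 0 and stays held until pulled up with about 8 N.
- strap_tip (a point): Upper face of the flat steel strap (26 mm wide, 4 thick, 137 long from the hinge), on its centre line 10 mm from the free end: the place to press. The strap swings about an axis along jig y. Shut, this point is at jig x=-22, y=-95, z=107 mm.
- strap_hinge (a point): On the strap's hinge axis, in its mid-thickness: jig x=105, y=-95, z=105 mm. The strap points from it to jig -x when shut, tip 127 mm away.
- carriage: Marking carriage: aluminium saddle on the rail (44 mm in y, top 60 high), black upright handle in its middle, brass plunger housing on a wing to jig -x (top 63 high), pen holder pointing to +x (61 high, ends 4 mm off the glass). Origin at bench height under the handle; axes as the jig's. Slides along jig y only (y=+100 to -90 mm, friction 1 N); starts at y=+30 to +100; the notch lies towards -y.
- handle (a point): Centre of the top of the black handle block: 28 mm in jig x, 18 mm in jig y, top 102 mm above the bench, rising 42 mm from the saddle. Best gripped from above across its 18 mm, fingers closing along jig y.
- index_ball (a point): Centre of the 8 mm spring ball under the carriage's wing, 35 mm to jig -x of the handle's centre, 38 mm above the bench. It is in the notch when its jig y equals that of notch.
- notch (a point): Middle of the notch between two ridges (8 mm round, 12 apart) on the index clip, a 22 x 26 mm steel block that is clamped fast on the dark strip at jig x=-125, y=-68 to -36 mm. Axes as the jig's. Coming along -y the ball meets the first ridge 12 mm before the notch (needs about 9 N), crosses its crest 6 mm before, is drawn in, then held centred against about 9 N either way; more takes it past.
- tumbler: Loose cut-glass tumbler, blue, 76 mm across and 95 mm long, lying on four rubber rollers in the jig's cradle with its mouth to jig +y. Origin: its centre, 61 mm above the bench (top at 99 mm). Leave it in place.
- cup: Bystander: dark blue glass standing upright, 72 mm across, 85 mm tall; origin at its foot.
- paste_jar: Bystander: white jar with a steel lid, 70 mm across, 75 mm tall; origin at its foot.
- dressing_stone: Bystander: grey stone bar, 100 x 28 x 22 mm, lying flat; origin under its centre.

How it is judged (in metres and radians):
On the way, in this order (a step that is already met when the one before it is completed fails the run):
1. the strap is pressed shut and caught (value of joint strap below 0.03 rad), for 0.2 s.
2. the carriage, held by the fingers, sits in the notch (y of index_ball in the frame of notch between -0.002 and 0.002 m and contact force between the fingers and carriage above 2 N), for 0.3 s.
At the end, for the whole second after the job is handed in: The strap is shut (within 0.03 rad), the carriage's ball is within 2 mm of the middle of the notch and still (under 5 mm/s), the fingers still grip the carriage with more than 2 N, and the tumbler lies in its cradle within 10 mm of where it was (all of step 2 and value of joint strap below 0.03 rad and linear speed of carriage below 0.005 m/s and distance of tumbler from where it was at the start of the episode below 0.01 m); the arm keeps its last pose, push and grip.
It fails at once if the carriage is run more than 10 mm past the notch (y of index_ball in the frame of notch below -0.01 m).
It fails at once if the tumbler is knocked in its cradle (over 10 mm) (distance of tumbler from where it was at the start of the episode above 0.01 m).
It fails at once if a bystander is pushed more than 20 mm (distance of any of cup, paste_jar, dressing_stone from where it was at the start of the episode above 0.02 m).
It also fails if it takes over 58 s, if anything falls off the work surface, if the arm or the gripper's body presses on something with over 40 N, if the wrist force passes 120 N, or if a joint passes its speed limit or range.

## Working session

There is one attempt and no reset: what is moved stays moved. The work goes in short steps, Python scripts to look and compute and a shell command to move; the robot and the scene stay as the last step left them, time stands still between calls to the robot, and variables do not carry over. Pictures are saved under pics/ and viewed, at most 10 in all, crops included, and the job is handed in when it is done.

```bash
ls; mkdir -p pics; python3 - <<'E'
from workcell import env
import cv2,numpy as np
for n in("top","scene"):
    cv2.imwrite(f"pics/{n}0.png",env.grab_frame(n)); m=env.camera_model(n); print(n,{k:np.round(v,3).tolist() for k,v in m.items()})
print(env.state())
E
```

```text
drive.py
pics
workcell.py
top {'fx': 485.589, 'fy': 485.589, 'cx': 281.853, 'cy': 217.005, 'T': [[-0.024, 0.986, -0.164, 429.675], [-1.0, -0.023, 0.014, -17.157], [0.01, 0.165, 0.986, 1245.617], [0.0, 0.0, 0.0, 1.0]]}
scene {'fx': 520.32, 'fy': 520.32, 'cx': 283.345, 'cy': 211.453, 'T': [[0.664, -0.531, 0.526, 1121.638], [0.748, 0.491, -0.448, -443.282], [-0.02, 0.691, 0.723, 789.927], [0.0, 0.0, 0.0, 1.0]]}
{'time_s': 0.1, 'qpos': array([-7.05316506e+01,  1.83482998e+01,  8.96998888e+01, -3.10987877e-05,
        7.20442795e+01, -1.14485989e+00]), 'qvel': array([-0.06153077, -0.0355784 , -0.24807133, -0.11065426,  0.07036492,
        0.1007594 ]), 'effort': array([-2.81030043e-04, -4.13333094e+01, -2.32509005e+01,  7.27117667e-02,
        4.20955941e-02, -7.14430985e-05]), 'ee_pos': array([ 202.29095009, -537.75208745,  213.19793076]), 'ee_rot': array([-1.79907550e+02, -1.81797160e-03,  2.06132175e+01]), 'force': array([ 0.43526236, -0.5465822 ,  0.34549513]), 'torque': array([ 0.00494915,  0.01200263, -0.00489741]), 'gripper_force': 0.0, 'gripper_width': 91.01406612386805}
```

View pics/top0.png

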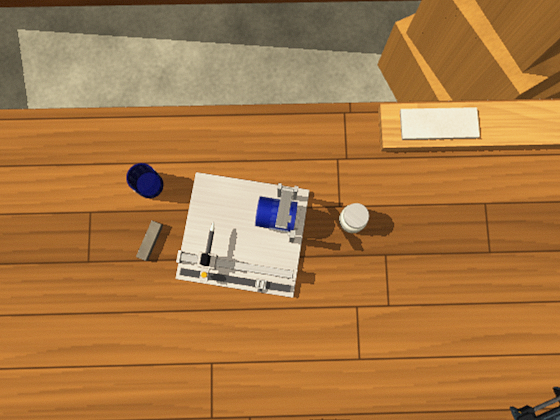

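View pics/scene0.png

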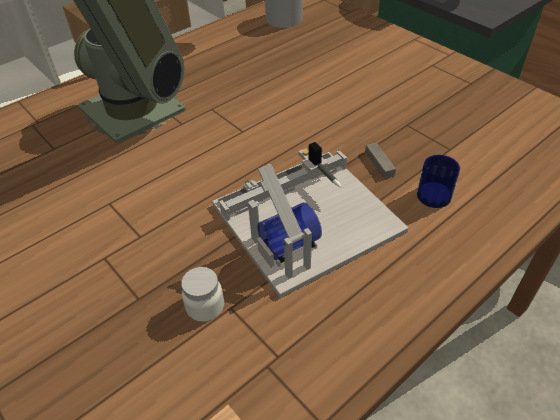

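Top view: white plate with corners near (196,173), (309,190), (297,297), (178,279). The handle is at (206,260), the strap around (287,205) and the clip near (261,286). Cup, stone and jar are all clear of the plate. Next I measure the plate.

```bash
cat > h.py <<'E'
from workcell import env
import cv2,numpy as np
def ray(m,px):
    px=np.atleast_2d(px).astype(float)
    d=np.c_[(px[:,0]-m["cx"])/m["fx"],-(px[:,1]-m["cy"])/m["fy"],-np.ones(len(px))]
    T=np.array(m["T"]); return T[:3,3],d@T[:3,:3].T
def plane(m,px,z):
    o,d=ray(m,px); return o+d*((z-o[2])/d[:,2])[:,None]
def proj(m,P):
    T=np.array(m["T"]); c=(np.atleast_2d(P)-T[:3,3])@T[:3,:3]
    return np.c_[m["cx"]+m["fx"]*c[:,0]/-c[:,2],m["cy"]-m["fy"]*c[:,1]/-c[:,2]]
E
python3 - <<'E'
from h import *
im=cv2.imread("pics/top0.png");m=env.camera_model("top")
hsv=cv2.cvtColor(im,cv2.COLOR_BGR2HSV)
k=((hsv[...,1]<70)&(hsv[...,2]>120)).astype(np.uint8)
k[:150]=0;k[310:]=0;k[:,:170]=0;k[:,330:]=0
P=cv2.findContours(k,cv2.RETR_EXTERNAL,cv2.CHAIN_APPROX_NONE)[0]
c=max(P,key=cv2.contourArea);W=plane(m,c[:,0,:],15)[:,:2].astype(np.float32)
r=cv2.minAreaRect(W);print(r,cv2.boxPoints(r))
print(plane(m,[[196,173],[309,190],[297,297],[178,279]],15))
print("handle",plane(m,[[206,260]],102),env.camera_model("wrist"))
E
```

```text
((598.18212890625, 67.91119384765625), (305.9436950683594, 284.3282165527344), 79.65544891357422) [[ 430.86008   -57.046196]
 [ 710.5667   -108.10221 ]
 [ 765.50415   192.86859 ]
 [ 485.79755   243.92459 ]]
[[ 756.05003277  186.31005526   15.        ]
 [ 704.20766967 -106.55292626   15.        ]
 [ 431.11051953  -67.29077385   15.        ]
 [ 482.99688462  230.16210235   15.        ]]
handle [[521.98023983 147.51937198 102.        ]] {'fx': 322.2933349149869, 'fy': 322.2933349149869, 'cx': 279.54812948231677, 'cy': 204.78646814310446, 'T': array([[ 3.52333979e-01,  8.93130340e-01,  2.79605014e-01,
         2.82038320e+02],
       [-9.35872276e-01,  3.36867572e-01,  1.03263363e-01,
        -5.07561778e+02],
       [-1.96221971e-03, -2.98057772e-01,  9.54545816e-01,
         3.83945268e+02],
       [ 0.00000000e+00,  0.00000000e+00,  0.00000000e+00,
         1.00000000e+00]])}
```

The rows are not in the units I measure in: shifts go in shares of 750 mm and turns go in shares of 180 degrees. I convert before sending: 36 mm / 750 = 0.048, -32 mm / 750 = -0.0427.

```bash
python3 drive.py '[{"xyz": [0.04, -0.0347, -0.0267]}, {"xyz": [0.048, -0.0427, -0.0267]}, {"xyz": [0.048, -0.0427, -0.0267]}, {"xyz": [0.048, -0.0427, -0.02]}, {"xyz": [0.048, -0.0427, -0.02]}, {"xyz": [0.048, -0.0427, -0.02]}, {"xyz": [0.048, -0.0427, -0.0133]}, {"xyz": [0.048, -0.0427, 0]}]'; python3 drive.py '[{"xyz": [0.048, -0.0427, 0]}, {"xyz": [0.048, -0.0427, 0]}, {"xyz": [0.048, -0.0427, 0]}, {"xyz": [0.048, -0.0427, 0]}, {"xyz": [0.048, -0.0427, 0]}, {"xyz": [0.048, -0.0427, 0]}, {"turn_vec": [0, 0, 0.0444]}, {"turn_vec": [0, 0, 0.0444]}]'; python3 drive.py '[{"turn_vec": [0, 0, 0.0444]}, {"turn_vec": [0, 0, 0.0389]}, {}, {}, {}]'; python3 - <<'E'
from h import *
import pickle
m=env.camera_model("wrist");im=env.grab_frame("wrist");cv2.imwrite("pics/w1.png",im);pickle.dump(m,open("w1.pkl","wb"))
E
```

```text
time_s: 0.9
ee_pos: [376.9, -208.0, 328.3]
ee_rot: [179.9, -0.1, 20.6]
force: [0.7, -0.0, -0.1]
gripper_width: 91.4
gripper_force: 0.0
time_s: 1.7
ee_pos: [510.7, 47.8, 325.9]
ee_rot: [180.0, 0.1, 4.5]
force: [-0.2, -1.0, -0.3]
gripper_width: 91.4
gripper_force: 0.0
time_s: 2.2
ee_pos: [510.4, 46.1, 326.7]
ee_rot: [180.0, 0.0, -10.3]
force: [-0.2, -0.2, 0.5]
gripper_width: 91.3
gripper_force: 0.0
```

View pics/w1.png

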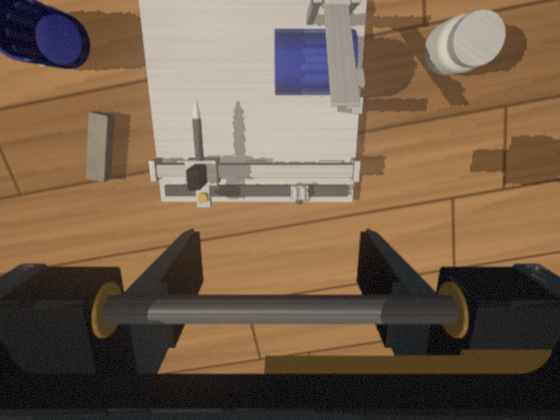

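The wrist view shows the handle near (197,176), the plunger at (203,198), the clip at (300,193), the strap tip around (347,103) and the tumbler at (315,62). I'll enlarge the rail area.

```bash
python3 - <<'E'
import cv2
im=cv2.imread("pics/w1.png")
cv2.imwrite("pics/w1c.png",cv2.resize(im[85:215,140:370],None,fx=3.4,fy=3.4,interpolation=cv2.INTER_CUBIC))
E
```

```text
(no output)
```

View pics/w1c.png

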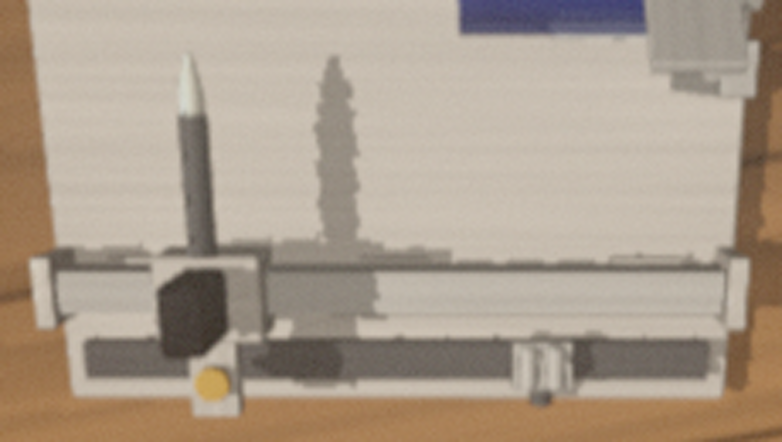

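```bash
python3 - <<'E'
from h import *
import pickle
m=pickle.load(open("w1.pkl","rb"))
f=lambda p:np.array(p,float)/3.4+[139.6,84.6]
c=plane(m,f([[72,396],[723,396],[32,0]]),15);print("plate",c)
e=c[0]-c[1];t=np.arctan2(-e[0],e[1]);print("len",np.linalg.norm(e),"yaw",np.degrees(t))
X=np.array([np.cos(t),np.sin(t)]);Y=np.array([-np.sin(t),np.cos(t)])
o=(c[0,:2]+c[1,:2])/2+145*X-0*Y;print("origin",o) 
# plate middle at jig x=-5 -> front edge x=-145
J=lambda w:np.c_[(w[:,:2]-o)@X,(w[:,:2]-o)@Y]
print("rail end tops z45",J(plane(m,f([[45,290],[737,290]]),45)))
print("brass",J(plane(m,f([[212,384]]),63)))
print("saddle edges z60 y",J(plane(m,f([[153,258],[265,258]]),60)))
print("handle top z102",J(plane(m,f([[179,318]]),102)))
print("clip z38",J(plane(m,f([[515,345],[577,345],[531,365],[560,365],[545,365]]),38)))
print("strap tip end edge z?",[J(plane(m,f([[650,70],[745,70]]),z)).round(1).tolist() for z in (140,160,180)])
mt=env.camera_model("top")
hj=lambda x,y,z:np.r_[o+x*X+y*Y,z]
print("top reproj corners",proj(mt,[hj(135,150,15),hj(135,-150,15),hj(-145,-150,15),hj(-145,150,15)]))
ms=env.camera_model("scene")
for a in(.35,.5,.65,.8):
    print(a,[proj(k,[hj(105-137*np.cos(a)-2*np.sin(a),-95,105+137*np.sin(a)-2*0)]).round(1).tolist() for k in (m,mt,ms)])
E
```

```text
plate [[484.79876449 240.09796181  15.        ]
 [431.42094847 -54.33832319  15.        ]
 [652.45684972 207.39544123  15.        ]]
len 299.2355546549757 yaw -10.275448183357847
origin [600.78428357  67.01463317]
rail end tops z45 [[ -89.68484055  144.27375795]
 [ -89.68842546 -145.29867533]]
brass [[-125.42362157   72.81885207]]
saddle edges z60 y [[-73.7118973   93.45249618]
 [-73.71261492  48.53410112]]
handle top z102 [[-88.86933866  73.3877178 ]]
clip z38 [[-115.12242946  -52.91458095]
 [-115.12259126  -79.6656223 ]
 [-124.05297363  -59.95202444]
 [-124.05302015  -72.5351617 ]
 [-124.05299609  -66.02665284]]
strap tip end edge z? [[[-1.4, -90.3], [-1.4, -119.9]], [[-1.3, -87.3], [-1.3, -115.2]], [[-1.3, -84.2], [-1.3, -110.5]]]
top reproj corners [[194.38559426 171.42195358]
 [308.23754199 189.01691572]
 [291.97289526 297.0266147 ]
 [173.89039569 278.3497405 ]]
0.35 [[[336.0, 128.2]], [[277.8, 239.8]], [[258.6, 175.9]]]
0.5 [[[339.6, 121.0]], [[278.4, 235.2]], [[260.3, 170.7]]]
0.65 [[[343.6, 109.8]], [[279.2, 229.3]], [[262.8, 166.9]]]
0.8 [[[347.8, 93.9]], [[280.2, 222.3]], [[266.3, 164.5]]]
```

Consistent across views: jig origin is (600.8, 67.0), yaw −10.28°, the carriage is at y≈+73, the notch at y≈−66, and the strap angle is about 0.69. I'll shut the fingers, then go above the strap tip.

To row units: 30 mm / 750 = 0.04, 29 mm / 750 = 0.0387.

```bash
python3 drive.py '[{"xyz": [0.0373, 0.0253, 0]}, {"xyz": [0.0373, 0.0253, 0]}, {"xyz": [0.0387, 0.024, 0]}, {"xyz": [0, 0, 0.04]}, {"xyz": [0, 0, 0.04]}, {"xyz": [0, 0, 0.04]}, {"xyz": [0, 0, 0.0227]}, {}]' 0 20; python3 drive.py '[{}, {}]'; python3 - <<'E'
from h import *
s=env.state();t=np.radians(-10.28);d=s["ee_pos"][:2]-[600.8,67.0];print(d@[np.cos(t),np.sin(t)],d@[-np.sin(t),np.cos(t)])
E
```

```text
time_s: 3.05
ee_pos: [582.3, -24.2, 217.0]
ee_rot: [180.0, 0.4, -10.4]
force: [-0.7, 0.2, -0.2]
gripper_width: 30.2
gripper_force: 0.0
time_s: 3.25
ee_pos: [584.9, -24.3, 221.5]
ee_rot: [-180.0, -0.2, -10.4]
force: [0.2, -0.1, 0.5]
gripper_width: 14.0
gripper_force: 0.0
0.6792398357563731 -92.64834444242814
```

To row units: 10 mm / 750 = 0.0133, 8 mm / 750 = 0.0107.

```bash
python3 drive.py '[{}, {"xyz": [0, 0, 0.0107]}, {"xyz": [0, 0, 0.0133]}, {"xyz": [0, 0, 0.0133]}, {"xyz": [0, 0, 0.0133]}, {"xyz": [0, 0, 0.0133]}, {"xyz": [0, 0, 0.0133]}, {}]';python3 drive.py '[{"xyz": [0, 0, 0.0107]}, {"xyz": [0, 0, 0.0107]}, {"xyz": [0, 0, 0.0107]}, {}]'
```

```text
time_s: 4.05
ee_pos: [583.2, -24.2, 159.9]
ee_rot: [180.0, 0.2, -10.4]
force: [0.4, 0.3, 0.4]
gripper_width: 0.3
gripper_force: 0.0
time_s: 4.45
ee_pos: [583.3, -24.2, 136.4]
ee_rot: [180.0, 0.1, -10.4]
force: [-0.3, 0.7, 0.2]
gripper_width: 0.5
gripper_force: 0.0
```

To row units: 6 mm / 750 = 0.008, 3 mm / 750 = 0.004.

```bash
python3 drive.py '[{"xyz": [0, 0, 0.008]}, {"xyz": [0, 0, 0.008]}, {"xyz": [0, 0, 0.004]}, {}]';python3 drive.py '[{"xyz": [0, 0, 0.0027]}, {"xyz": [0, 0, 0.0027]}, {}]';python3 drive.py '[{"xyz": [0, 0, 0.0027]}, {"xyz": [0, 0, 0.0027]}, {}]'; python3 - <<'E'
from h import *
cv2.imwrite("pics/s2.png",cv2.resize(env.grab_frame("scene")[120:300,190:370],None,fx=3.2,fy=3.2))
E
```

```text
time_s: 4.85
ee_pos: [583.8, -24.2, 122.3]
ee_rot: [180.0, 0.0, -10.4]
force: [0.1, -0.2, -0.3]
gripper_width: 0.6
gripper_force: 0.0
time_s: 5.15
ee_pos: [584.2, -24.1, 119.9]
ee_rot: [-180.0, -0.0, -10.4]
force: [-1.6, 0.3, 4.6]
gripper_width: 0.6
gripper_force: 2.6
time_s: 5.45
ee_pos: [584.1, -24.2, 115.2]
ee_rot: [180.0, -0.0, -10.4]
force: [0.7, 0.7, 0.0]
gripper_width: 0.3
gripper_force: 0.0
```

View pics/s2.png

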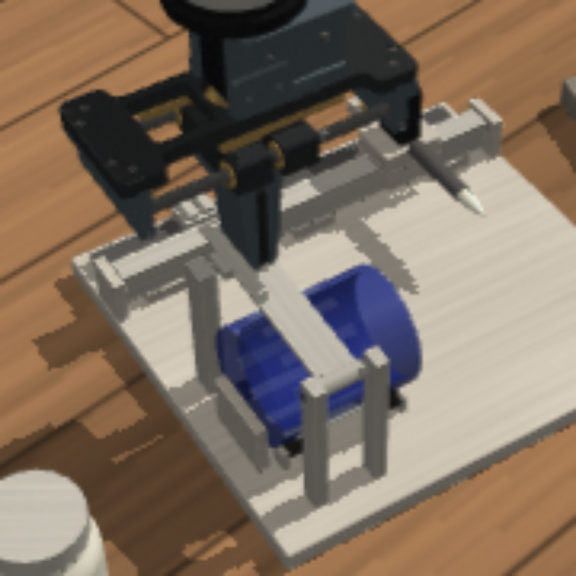

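The strap has passed the catch: it looks nearly level under the fingers, and the force peaked then fell to zero. I'll press down to confirm it is seated.

To row units: 3 mm / 750 = 0.004.

```bash
python3 drive.py '[{"xyz": [0, 0, 0.004]}, {"xyz": [0, 0, 0.004]}, {}]';python3 drive.py '[{"xyz": [0, 0, 0.002]}, {}, {}]'
```

```text
time_s: 5.8
ee_pos: [583.5, -24.2, 108.0]
ee_rot: [180.0, 0.1, -10.4]
force: [-0.4, 0.9, 0.0]
gripper_width: 0.8
gripper_force: 0.0
time_s: 6.1
ee_pos: [584.0, -24.2, 107.3]
ee_rot: [180.0, 0.0, -10.4]
force: [0.5, 0.2, 0.6]
gripper_width: 0.2
gripper_force: 0.0
```

To row units: 1.5 mm / 750 = 0.002.

```bash
python3 drive.py '[{"xyz": [0, 0, 0.002]}, {}]';python3 drive.py '[{"xyz": [0, 0, -0.0267]}, {"xyz": [0, 0, -0.04]}, {"xyz": [0, 0, -0.0333]}, {"xyz": [-0.0267, -0.0533, 0]}, {"xyz": [-0.0267, -0.0533, 0]}, {"xyz": [-0.0333, -0.0573, 0]}, {"xyz": [-0.0333, -0.0573, 0]}, {}]' 60 20; python3 drive.py '[{}, {}]'; python3 - <<'E'
from h import *
import pickle
s=env.state();t=np.radians(-10.28);d=s["ee_pos"][:2]-[600.8,67.0];print(d@[np.cos(t),np.sin(t)],d@[-np.sin(t),np.cos(t)])
m=env.camera_model("wrist");im=env.grab_frame("wrist");cv2.imwrite("pics/w2.png",im);pickle.dump(m,open("w2.pkl","wb"))
E
```

```text
time_s: 6.3
ee_pos: [584.1, -24.2, 107.1]
ee_rot: [180.0, -0.0, -10.4]
force: [-1.5, -0.2, 8.3]
gripper_width: 0.0
gripper_force: 3.6
time_s: 7.1
ee_pos: [523.3, 160.1, 180.9]
ee_rot: [-179.9, 0.1, -10.0]
force: [-0.2, -0.1, 0.9]
gripper_width: 59.3
gripper_force: 0.0
time_s: 7.3
ee_pos: [525.8, 154.5, 180.8]
ee_rot: [180.0, -0.0, -10.4]
force: [0.2, -0.8, -0.5]
gripper_width: 60.2
gripper_force: 0.0
-89.43463739012277 72.66282019553506
```

View pics/w2.png

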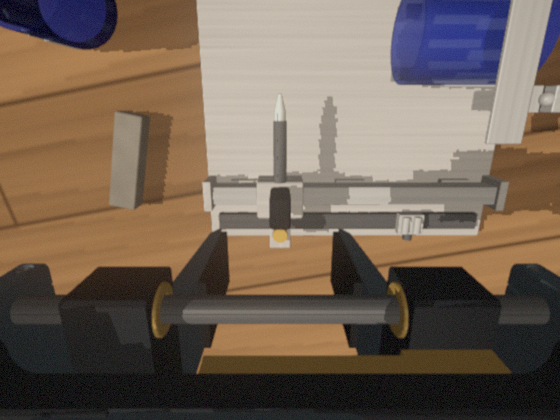

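The strap is shut (8.3 N on seated contact at z 107). The handle (280,208) is centred between the fingers, with brass at (280,237) and the clip at (410,224). I'll descend and grip, and refine the notch from this frame.

To row units: 30 mm / 750 = 0.04, 25 mm / 750 = 0.0333.

```bash
python3 drive.py '[{"xyz": [0, 0, 0.0333]}, {"xyz": [0, 0, 0.04]}, {"xyz": [0, 0, 0.04]}, {"xyz": [0, 0, 0.032]}, {}, {}]'; python3 drive.py '[{}, {}, {}, {}, {}]' 5 35; python3 - <<'E'
from h import *
import pickle
s=env.state();t=np.radians(-10.28);X=[np.cos(t),np.sin(t)];Y=[-np.sin(t),np.cos(t)];o=[600.8,67.0]
J=lambda w:np.c_[(w[:,:2]-o)@X,(w[:,:2]-o)@Y].round(1).tolist()
print("tcp",J(s["ee_pos"][None]))
m=pickle.load(open("w2.pkl","rb"));im=cv2.imread("pics/w2.png")
h=cv2.cvtColor(im,cv2.COLOR_BGR2HSV)
k=(h[...,1]>140)&(h[...,2]>180);k[:228]=0;k[248:]=0;k[:,:268]=0;k[:,292:]=0
p=np.argwhere(k)[:,::-1].mean(0);print(p,J(plane(m,p,63)))
cv2.imwrite("pics/clip.png",cv2.resize(im[195:250,370:450],None,fx=8,fy=8,interpolation=cv2.INTER_CUBIC))
for v in (217,220,223,226,229,232): print(v,im[v,390:432].mean(1).astype(int))
E
```

```text
time_s: 7.95
ee_pos: [526.1, 154.3, 72.1]
ee_rot: [180.0, -0.0, -10.5]
force: [0.2, -0.4, 0.0]
gripper_width: 59.9
gripper_force: 0.0
time_s: 8.45
ee_pos: [525.5, 155.4, 72.2]
ee_rot: [-180.0, -0.0, -10.4]
force: [0.7, -0.5, -0.5]
gripper_width: 23.1
gripper_force: 0.0
tcp [[-89.9, 73.5]]
[280.25806452 235.77419355] [[-126.0, 72.7]]
217 [ 98  97 100  99  93 100 117 135 145 164 181 181 168 156 148 146 142 139
 137 133 138 157 178 178 162 151 140 134 128 124 132 138 161 171 121  71
  62  63  72  91  95  98]
220 [ 97  94  98  98  94 105 130 138 152 178 184 180 164 172 185 193 189 182
 169 147 144 148 172 171 168 178 193 191 186 178 161 132 127 127  91  66
  61  65  70  89  96  94]
223 [ 95  97 101  95 100 113 134 139 151 182 183 174 163 179 188 190 186 176
 159 147 175 181 178 164 167 185 194 189 182 171 153 150 146 102  70  63
  66  70  76  93  96  94]
226 [ 98  91  99  94 100 121 134 144 161 180 181 171 170 180 192 190 185 171
 149 143 174 181 174 162 174 188 190 188 180 164 150 170 159 104  61  66
  63  80  85  89  89  93]
229 [169 165 167 171 167 146 137 149 181 188 182 166 173 187 193 189 181 167
 138 144 179 182 174 167 181 190 189 183 175 154 150 175 167 162 168 163
 162 167 169 167 167 172]
232 [186 187 186 186 183 177 156 156 177 183 175 168 177 191 189 187 175 160
 148 166 180 179 167 174 188 192 187 183 167 145 149 173 182 182 184 183
 185 182 183 183 183 183]
```

View pics/clip.png

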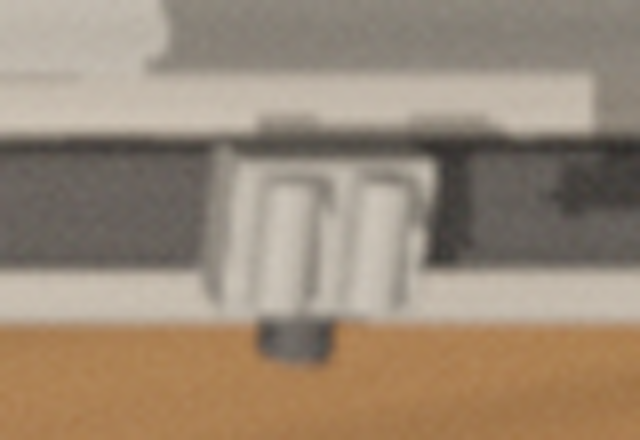

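```bash
python3 drive.py '[{}, {}, {}, {}]'; python3 - <<'E'
from h import *
import pickle
s=env.state();t=np.radians(-10.28);X=[np.cos(t),np.sin(t)];Y=[-np.sin(t),np.cos(t)];o=[600.8,67.0]
J=lambda w:np.c_[(w[:,:2]-o)@X,(w[:,:2]-o)@Y].round(1).tolist()
print("tcp",J(s["ee_pos"][None]))
m=pickle.load(open("w2.pkl","rb"))
for z in (33,36): print(z,J(plane(m,[[405.9,222],[417.2,222],[411.6,222]],z)))
E
```

```text
time_s: 8.85
ee_pos: [525.4, 155.3, 72.1]
ee_rot: [180.0, -0.0, -10.4]
force: [-0.9, -0.1, 2.7]
gripper_width: 17.8
gripper_force: 35.0
tcp [[-89.9, 73.4]]
33 [[-123.2, -59.7], [-123.2, -71.7], [-123.2, -65.8]]
36 [[-122.1, -58.5], [-122.1, -70.3], [-122.1, -64.4]]
```

To row units: 20 mm / 750 = 0.0267, 18 mm / 750 = 0.024.

```bash
python3 drive.py '[{"xyz": [0, 0.0133, 0]}, {"xyz": [0, 0.024, 0]}, {"xyz": [0, 0.0267, 0]}, {"xyz": [0, 0.0267, 0]}, {"xyz": [0, 0.0267, 0]}, {"xyz": [0, 0.02, 0]}, {"xyz": [0, 0.0107, 0]}, {}]'; python3 drive.py '[{"xyz": [0, 0.0053, 0]}, {}]'; cat > p.py <<'E'
from h import *
s=env.state();t=np.radians(-10.28);X=np.array([np.cos(t),np.sin(t)]);Y=np.array([-np.sin(t),np.cos(t)]);d=s["ee_pos"][:2]-[600.8,67.0]
print("jig tcp",d@X,d@Y,"F jig",s["force"][:2]@X,s["force"][:2]@Y,s["gripper_force"])
E
python3 p.py
```

```text
time_s: 9.65
ee_pos: [505.3, 44.9, 72.1]
ee_rot: [180.0, -0.0, -10.4]
force: [-1.7, -0.9, 4.0]
gripper_width: 17.9
gripper_force: 35.0
time_s: 9.85
ee_pos: [504.8, 42.1, 72.1]
ee_rot: [180.0, -0.0, -10.4]
force: [-0.2, -1.2, 5.3]
gripper_width: 17.7
gripper_force: 35.0
jig tcp -90.05099293219669 -41.6240389625712 F jig 0.06007683629213976 -1.1990738811377808 35.00100553035736
```

To row units: 4 mm / 750 = 0.0053.

```bash
python3 drive.py '[{"xyz": [0, 0.0053, 0]}, {"xyz": [0, 0.0053, 0]}, {}]'; python3 p.py; for i in 1; do python3 drive.py '[{"xyz": [0, 0.0027, 0]}, {}]'; python3 p.py; python3 drive.py '[{"xyz": [0, 0.0027, 0]}, {}]'; python3 p.py; done
```

```text
time_s: 10.15
ee_pos: [503.3, 34.3, 72.0]
ee_rot: [180.0, -0.0, -10.4]
force: [-1.3, -0.8, 5.3]
gripper_width: 17.8
gripper_force: 35.0
jig tcp -90.07222772563173 -49.563572448883306 F jig -1.1057719175766791 -1.0315146975836786 35.00100553035736
time_s: 10.35
ee_pos: [503.0, 32.6, 72.0]
ee_rot: [-180.0, -0.0, -10.4]
force: [0.1, -0.7, 5.3]
gripper_width: 17.6
gripper_force: 35.0
jig tcp -90.04765440809199 -51.29785996691173 F jig 0.24593360464209432 -0.6729887094140113 35.00099301338196
time_s: 10.55
ee_pos: [502.7, 30.7, 72.0]
ee_rot: [-180.0, -0.0, -10.4]
force: [-0.8, 0.0, 5.1]
gripper_width: 17.7
gripper_force: 35.0
jig tcp -90.07322716500676 -53.22679384246525 F jig -0.8302610118770021 -0.13998557177875098 35.00096261501312
```

To row units: 1 mm / 750 = 0.0013.

```bash
python3 drive.py '[{"xyz": [0, 0.0013, 0]}, {}]'|grep -E "^f"; python3 p.py; python3 drive.py '[{"xyz": [0, 0.0013, 0]}, {}]'|grep -E "^f"; python3 p.py; python3 drive.py '[{"xyz": [0, 0.0013, 0]}, {}]'|grep -E "^f"; python3 p.py;  python3 drive.py '[{"xyz": [0, 0.0013, 0]}, {}]'|grep -E "^f"; python3 p.py
```

```text
force: [-0.5, 0.1, 4.5]
jig tcp -90.05407104852411 -54.01469452073732 F jig -0.5361066665469165 -0.04044569355265384 35.00096082687378
force: [-0.3, 5.0, 5.8]
jig tcp -90.05572484438842 -54.40579032344743 F jig -1.1853140182485677 4.841296233150311 35.005629658699036
force: [0.3, 5.7, 5.7]
jig tcp -90.05018808379272 -55.07927621529472 F jig -0.7468726546007893 5.707831142615332 35.00890016555786
force: [-0.0, 9.8, 4.6]
jig tcp -90.04273022916706 -55.408602816866896 F jig -1.76631656436181 9.594380634574597 35.019909739494324
```

To row units: 1 mm / 750 = 0.0013.

```bash
python3 drive.py '[{"xyz": [0, 0.0013, 0]}, {}]'|grep -E "^f"; python3 p.py; python3 drive.py '[{"xyz": [0, 0.0013, 0]}, {}]'|grep -E "^f"; python3 p.py; python3 drive.py '[{"xyz": [0, 0.0013, 0]}, {}]'|grep -E "^f"; python3 p.py;  python3 drive.py '[{"xyz": [0, 0.0013, 0]}, {}]'|grep -E "^f"; python3 p.py
```

```text
force: [0.8, 12.2, 4.3]
jig tcp -90.05404553733048 -55.60169215945498 F jig -1.3838448457552643 12.168725329604491 35.03484785556793
force: [0.7, 17.6, 4.0]
jig tcp -90.04363849976244 -55.763595621221256 F jig -2.4756391273648104 17.4485352862868 35.05321830511093
force: [1.1, 18.7, 3.0]
jig tcp -90.01740158292377 -55.913445103938635 F jig -2.236773594562773 18.575688141789293 35.06421357393265
force: [-1.3, -0.6, 5.5]
jig tcp -90.1031116211509 -60.689867719849566 F jig -1.211995796981378 -0.7827490583709332 35.00119149684906
```

```bash
for i in 1; do python3 drive.py '[{"xyz": [0, 0.0013, 0]}, {}]'|grep -E "^f"; python3 p.py; python3 drive.py '[{"xyz": [0, 0.0013, 0]}, {}]'|grep -E "^f"; python3 p.py; python3 drive.py '[{"xyz": [0, 0.0013, 0]}, {}]'|grep -E "^f"; python3 p.py;  python3 drive.py '[{"xyz": [0, 0.0013, 0]}, {}]'|grep -E "^f"; python3 p.py; done
```

```text
force: [-1.3, -0.2, 6.0]
jig tcp -90.02403347276424 -62.480473800522304 F jig -1.203367174571322 -0.4600211084290236 35.001375675201416
force: [-1.5, -4.1, 6.1]
jig tcp -90.05799329579611 -63.96790519766875 F jig -0.7156014769828772 -4.309329090862569 35.00500202178955
force: [-1.1, -3.6, 5.4]
jig tcp -90.06918816061426 -65.29874402948694 F jig -0.41178464706049916 -3.728107161403085 35.00794172286987
force: [-1.3, -0.5, 5.2]
jig tcp -90.07544224316142 -65.7499117081713 F jig -1.2120660409191109 -0.6982333495293249 35.001500844955444
```

To row units: 0.5 mm / 750 = 0.0007.

```bash
python3 drive.py '[{"xyz": [0, 0.0007, 0]}, {}, {}]'|grep -E "^f"; python3 p.py; python3 - <<'E'
from h import *
import pickle
m=env.camera_model("wrist");im=env.grab_frame("wrist")
h=cv2.cvtColor(im,cv2.COLOR_BGR2HSV)
cv2.imwrite("pics/w3.png",im);pickle.dump(m,open("w3.pkl","wb"))
E
```

```text
force: [-0.4, 0.7, 6.1]
jig tcp -90.07242965175753 -65.90315120109355 F jig -0.5150652044853817 0.5797680658883709 35.00107169151306
```

View pics/w3.png

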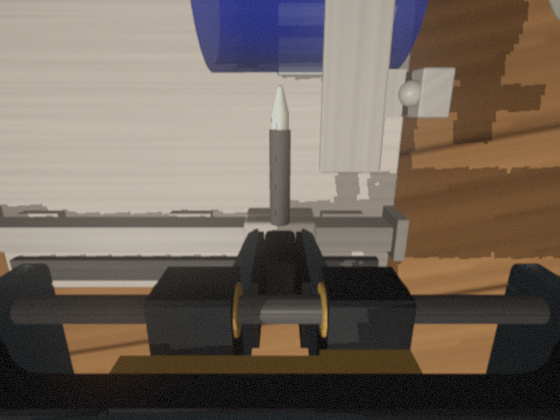

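The fingers hold the handle with the carriage beside the shut strap, and the tumbler is undisturbed. Stiffness and the change of force sign show the ball is seated at y≈−65.9, which agrees with vision and with the contact point 12 mm before the notch. I'll settle, then hand in.

```bash
python3 drive.py '[{}, {}, {}, {}]'|grep -E "^f|^g"; python3 p.py; python3 -c "
from workcell import env
print(env.job_done())"
```

```text
force: [-1.5, 0.3, 4.6]
gripper_width: 17.8
gripper_force: 35.0
jig tcp -90.0971374198904 -65.89259660757283 F jig -1.4830166000822176 0.014883343373081918 35.00106453895569
the job is handed in; nothing more can be done
None
```

I pressed the strap shut past its catch, slid the carriage until its ball sat in the notch (jig y ≈ −65.9 mm), and handed the job in still gripping the handle at 35 N; no verdict was returned.

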